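# Steady a rocking plate-pouring platform with its two screw jacks

## Robot

A 7-joint arm with a two-finger parallel gripper is mounted at the origin on a cart in front of the work surface, level with it; the furniture and walls round the work are solid. World frame = base frame: x ahead of the robot, y to its left, z up, the work surface at z = 0. Lengths are in m, angles in rad, forces in N, time in s.
With the tool pointing down it reaches from about 0.4 to 0.925 m from the base axis. Payload 4.1 kg.
Tool frame: the origin (TCP) lies on the centre line of the jaws, within the pads' length; the fingertips stand 8 mm ahead of it and the grasp point (between the pads) lies 11 mm behind it; z points along the fingers, y is the line along which they close (so a half turn about z gives the same grasp; the last joint's range is limited). The gripper opens to 85 mm and grips with 20 to 120 N. Pads are 22 mm wide; open, the fingers measure 114 mm over their backs; the gripper's body (76 mm by 85 mm) begins 54 mm behind the grasp point. The pads swing forward as they close: fully open they stand 13 mm farther back than shut.
Start: joints at [-1.441, 0.398, 0.045, 1.537, -0.019, 1.207, -0.051], TCP at [0.147, 0.633, 0.239] pointing down, gripper open.
Joint ranges: [-2.82, 2.82], [-0.49, 2.23], [-1.37, 1.46], [0, 2.46], [-1.36, 4.5], [0.23, 2], [-2.94, 2.94]. Speed limits (rad/s): [2.57, 2.57, 3.14, 3.14, 3.14, 3.14, 3.14].

## Interface

Orientations are given as a 3x3 rotation matrix whose columns are the frame's x, y, z axes.
In Python, from bench import telemetry, optics, ctrl gives the robot as it stands.
- The arm moves only by the tool jog_arm, never from a script. Its argument "steps" is text: rows parted by semicolons, each of 7 numbers parted by spaces: the turn, a rotation vector about the tool's x, y, z in degrees, then the shift along the tool's x, y, z in mm, then the gripper command: -1 is shut, 1 is fully open, values between are in proportion. A call has 1 to 5 rows; each row shifts and turns the commanded pose from where the row before left it, along the tool's axes as they then stand; what a row does not reach is not made up. A row lasts 1/12 s, in which the tool goes at most 41.7 mm and 7.16 degrees, less where a joint would pass 70% of its speed; a pose out of reach is approached as far as the arm can. A call is refused whole if a number of a shift passes 41.7 or a number of a turn 7.16, either way. A call with a gripper value outside its range is refused whole. The fingers move at their own pace and stop on an object; "squeeze" is the grip in N (left out, the last holds). Time passes only in rows, so rows that do not move let the fingers close. It gives the time, the measured TCP pose, the force, the opening and the grip force at its end, in the units of the state.
- telemetry.get_state(): the state, without advancing time (a new reading comes with each control period).
- optics.grab_frame(name): name is "side" or "top" or "wrist"; returns a dict with "pixels" (384x512x3 uint8, red, green, blue), "fov_y" (degrees; the focal length in pixels is half the picture's height over the tangent of half this angle, whatever the lens; pixels are square), "cx", "cy" (the principal point, pixels), "dist_coeffs" ([k1, k2, p1, p2, k3] as OpenCV has them; the pictures are not rectified), "camera_from_world" (4x4, takes a point from world to camera coordinates). Camera axes: x right, y down, z forward; pixel columns grow to the right and rows downward; lengths in m; the calibration is good to about 2 mm. A picture is of the moment at which its call begins. There is no depth.
- ctrl.hand_in(): hands the job in; it is judged then, once.
The state is a dict: "t": time; "joints": joint angles; "joint_velocities": joint speeds; "effort": joint torques, N m; "position": TCP position; "ee_rot": TCP orientation; "wrist_force": force on the tool from outside, world axes, zero at the start; "ft_torque": the same for the moment, N m; "grip_width": finger opening in m; "gripper_force": force on a finger pad.
Only numpy, scipy, OpenCV 4.12 (cv2) and the standard library are available. Lean on these libraries where they do the work, as an engineer would, in place of code of your own. Each camera call takes 0.05 s, during which the arm holds its last target. There are 200 camera calls.

## Task

The steel platform under the petri dish rocks, because the screw feet at its two front corners hang clear of the pads below them. Crank each of the two jacks clockwise until its foot bears firmly on its pad and carries a share of the weight, but not so far that any of the platform's three fixed feet comes off the worktop: in the end all five feet are loaded. Do not wind or press a jack down hard, and leave the platform, the dish on it and the things round it where they stand.

Things in the scene. Friction and masses are not known exactly. Their poses are not given: they have to be found in the camera images.
- platform: grey steel plate, 140 mm (its x) by 240 mm (its y), 15 mm thick, about 4 kg, top 37 mm above the worktop. Origin: at worktop height under its middle; x to its rear edge (away from the robot), y to its left, z up. It stands loose on three fixed feet (middle of the front edge, two rear corners); the two front corners carry a screw jack each, whose feet hang clear at first.
- foot_front: fixed black rubber foot under the middle of the front edge, 24 mm across, 22 mm high; origin at the centre of its underside
- foot_rear_left: fixed rubber foot under the rear left corner, same size and origin
- foot_rear_right: fixed rubber foot under the rear right corner, same size and origin
- jack_left: screw jack, front left corner, 45 mm before and 95 mm left of the plate's middle: collar on the plate, crank above, springy rubber foot (42 mm disc, 14 N per mm) below, over a steel pad (54 mm disc) glued to the worktop. The gap between foot and pad is 0.7 to 4.5 mm at first, unknown. This body is the collar, origin on the jack's upright axis at worktop height; it does not turn or sink.
- jack_right: the same at the front right corner, 95 mm right of the plate's middle; its gap is its own. 3 to 6 N on each jack is right, over 14 N is too hard; with over about 9 N on both, the front fixed foot lifts.
- dish_centre (a point): centre of the round petri dish, 57 mm across and 14 mm high, standing loose on the middle of the plate; leave it there
- note_pad: block of yellow sticky notes, 67x68x21 mm, left of the platform; bystander, origin at its underside
- stapler: black stapler, 32x137x44 mm, right of the platform; bystander, origin at its underside
- tape_roll: roll of tape lying flat, 67 mm across, 19 mm high, right of the platform; bystander, origin at its underside
- specimen_cup: specimen cup with a screw lid, 64 mm across, 63 mm high, right of and behind the platform; bystander, origin at its underside
- left_grip (a point): middle of the upright black crank pin of the left jack where it can be taken: pin 12 mm across, 58 to 100 mm above the worktop (point at 83 mm), 35 mm from the jack's axis on a flat arm whose top is 58 mm high. It goes round at constant height. Clockwise from above lowers the foot 8 mm a turn (0.1 rad: 0.13 mm, or 1.8 N more once it bears). It stays where left; one turn at most from stop to stop.
- right_grip (a point): the same point of the right jack's crank pin. Cranking in the air takes about 1.2 N at the pin while it moves, and under 1 N stays when it is held still. The foot turns with the crank, so once it bears it rubs on the pad, and the force at the pin against the turn rises by about 0.45 to 0.65 N for each newton the foot carries; most of that stays when the crank is held still.

How it is judged:
At the end, for the whole second after the job is handed in: Both screw feet press on their pads with more than 1.5 N each, each of the three fixed feet still presses on the worktop with more than 1 N; the platform is level within 0.015 rad, at rest and within 20 mm of where it stood, and the dish within 25 mm of where it stood (contact force between jack_left and pad_left above 1.5 N and contact force between jack_right and pad_right above 1.5 N and contact force between each of foot_front, foot_rear_left, foot_rear_right and worktop above 1 N and angle between platform's own z axis and vertical below 0.015 rad and linear speed of platform below 0.01 m/s and distance of platform from where it was at the start of the episode below 0.02 m and distance of dish_centre from where it was at the start of the episode below 0.025 m); the robot touches nothing.
It fails at once if a screw jack is wound or pressed down on its pad with more than 14 N (contact force between jack_left and pad_left above 14 N or contact force between jack_right and pad_right above 14 N).
It fails at once if the platform is tipped by more than 0.04 rad (angle between platform's own z axis and vertical above 0.04 rad).
It fails at once if a thing round the platform is moved by more than 20 mm (distance of any of note_pad, stapler, tape_roll, specimen_cup from where it was at the start of the episode above 0.02 m).
It also fails if it takes over 64 s, if anything falls off the work surface, if the arm or the gripper's body presses on something with over 40 N, if the wrist force passes 120 N, or if a joint passes its speed limit or range.

## Working session

There is one attempt and no reset: what is moved stays moved. The work goes in short steps, Python scripts to look and compute and a tool call to move; the robot and the scene stay as the last step left them, time stands still between calls to the robot, and variables do not carry over. Pictures are saved under pics/ and viewed, at most 10 in all, crops included, and the job is handed in when it is done.

Besides the shell and the picture viewer there is one more tool, called as a command line: name --argument value ..., lists and objects as JSON in quotes. jog_arm: Moves the arm, as the interface text tells. Its arguments: {"type":"object","properties":{"steps":{"type":"string"},"squeeze":{"type":"number"}},"required":["steps"]}

```bash
mkdir -p pics
cat > h.py <<'E'
import numpy as np,cv2
from bench import telemetry,optics,ctrl
def grab(n,save=None):
    f=optics.grab_frame(n)
    if save: cv2.imwrite(save,f['pixels'][:,:,::-1])
    return f
def K(f):
    F=192/np.tan(np.radians(f['fov_y'])/2); return np.array([[F,0,f['cx']],[0,F,f['cy']],[0,0,1.]])
def onplane(f,px,z):
    p=cv2.undistortPoints(np.array([[px]],float),K(f),np.array(f['dist_coeffs'],float))[0,0]
    T=np.array(f['camera_from_world']);R=T[:3,:3];c=-R.T@T[:3,3];d=R.T@np.array([p[0],p[1],1]);return c+d*(z-c[2])/d[2]
def proj(f,P):
    T=np.array(f['camera_from_world']);return cv2.projectPoints(np.array(P,float).reshape(-1,1,3),cv2.Rodrigues(T[:3,:3])[0],T[:3,3],K(f),np.array(f['dist_coeffs'],float))[0][:,0]
E
python3 - <<'E'
from h import *
fs=[grab(n) for n in('top','side')]
for f in fs: T=np.array(f['camera_from_world']);print(-T[:3,:3].T@T[:3,3],f['fov_y'])
import pickle;pickle.dump(fs,open('f0.pkl','wb'))
for n,f in zip(('top','side'),fs): cv2.imwrite(f'pics/{n}0.png',cv2.resize(f['pixels'][:,:,::-1],(800,600)))
print(telemetry.get_state())
E
```

```text
[ 0.43835659 -0.05310062  1.5101852 ] 42.935414512801046
[ 0.09828053 -1.23558807  0.89304714] 43.452963328749895
{'t': 0.1, 'joints': array([-1.4410099 ,  0.39913539,  0.04507639,  1.53774463, -0.01870346,
        1.20691078, -0.05068867]), 'joint_velocities': array([ 1.81284548e-03,  6.57163105e-04, -7.12787873e-04, -3.54882211e-03,
        9.12801715e-04, -5.05726189e-04,  2.83490230e-05]), 'effort': array([ 3.46010180e-03, -4.76265121e+01,  1.37019653e+00, -2.54951584e+01,
        1.19486867e-02,  5.09528560e-03,  1.03448139e-05]), 'position': array([0.14728884, 0.63252348, 0.2383611 ]), 'ee_rot': array([[-9.73961717e-01,  2.26712377e-01, -2.69305328e-04],
       [ 2.26712497e-01,  9.73960144e-01, -1.75570489e-03],
       [-1.35747374e-04, -1.77104424e-03, -9.99998422e-01]]), 'wrist_force': array([ 0.4231425, -0.0453229,  0.1841693]), 'ft_torque': array([ 0.00133688, -0.05472845, -0.0426284 ]), 'gripper_force': 0.0, 'grip_width': 0.08506489679571579}
```

View pics/top0.png

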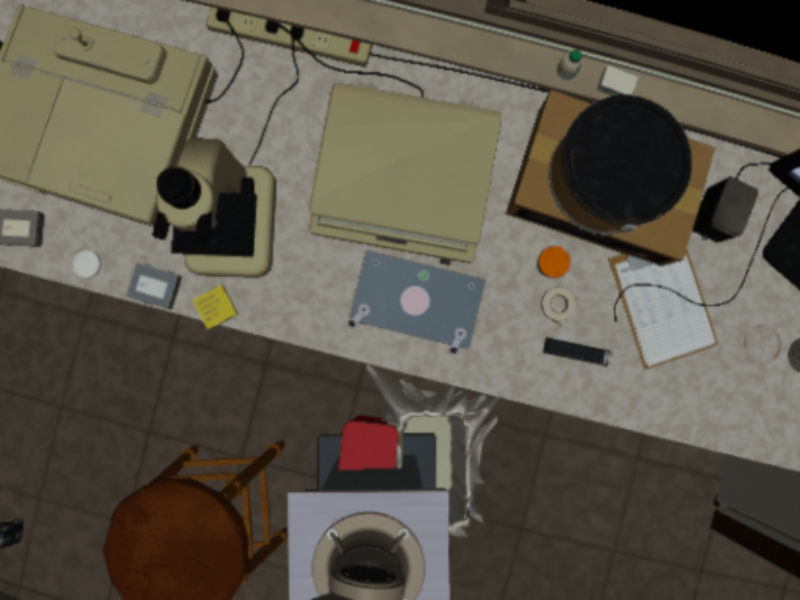

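View pics/side0.png

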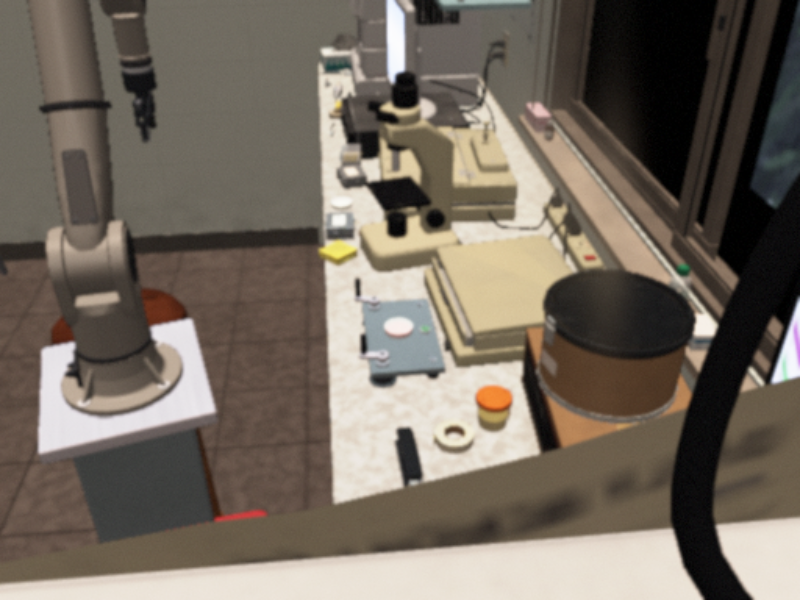

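The top view shows the plate at about (417,300) of 800x600, with the left crank at (362,312) and its pin at (352,323). The right crank is at (460,335) with its pin at (454,349), and the dish at (415,300).

Run:
```python
from h import *
import pickle
ft,fs=pickle.load(open('f0.pkl','rb'))
s=.64
img=ft['pixels'];hsv=cv2.cvtColor(img,cv2.COLOR_RGB2HSV)
print(hsv[int(320*s),int(420*s)],hsv[int(280*s),int(390*s)],hsv[int(322*s),int(352*s)])
c=hsv[int(330*s),int(415*s)].astype(int)
m=cv2.inRange(hsv,(90,50,60),(115,170,160)); m[:150]=0;m[235:]=0;m[:,:215]=0;m[:,320:]=0
m=cv2.morphologyEx(m,cv2.MORPH_CLOSE,np.ones((5,5)))
n,l,st,ce=cv2.connectedComponentsWithStats(m);i=1+np.argmax(st[1:,4]);
cs,_=cv2.findContours((l==i).astype(np.uint8),0,2)
W=np.array([onplane(ft,p[0],.037)[:2] for p in max(cs,key=len)],np.float32)
r=cv2.minAreaRect(W*1000);print(r,st[i])
# dark pins
g=hsv[:,:,2]
for nm,(x,y) in {'L':(352,323),'R':(454,349)}.items():
    x,y=x*s,y*s;x0,y0=int(x)-9,int(y)-9
    print(g[y0:y0+20,x0:x0+20])
    print(nm,onplane(ft,(x,y),.1))
for nm,(x,y) in {'aL':(363,312),'aR':(460,335)}.items():print(nm,onplane(ft,(x*s,y*s),.06))
a=[cv2.resize(f['pixels'][:,:,::-1][q],(780,300),interpolation=2) for f,q in((ft,np.s_[150:230,205:413]),(fs,np.s_[170:250,200:408]))]
cv2.imwrite('pics/crop.png',np.vstack(a))
```

```text
[101  48 106] [103  49 110] [ 0  0 42]
((490.4874267578125, -54.52149963378906), (72.65940856933594, 44.082130432128906), 39.21670150756836) [239 193  25  19 152]
[[136 137 138 138 138 137 136 134 114  97 107 108 107 129 147 135 111 113
  137 146]
 [138 137 140 141 140 138 137 136 117 101 107 107 111 132 147 131 101 107
  138 148]
 [139 139 141 142 142 140 138 135 118 104 107 106 108 130 149 144 133 133
  146 148]
 [140 140 141 142 142 140 137 124 105 103 105 104 122 143 149 149 148 147
  148 140]
 [142 141 141 141 140 139 136 117  97 105 102 122 145 150 146 145 147 147
  142 126]
 [144 142 141 140 139 141 138 120 102 108 117 137 152 153 150 145 130 121
  118 108]
 [144 142 141 140 140 141 140 122 105 114 134 150 153 154 151 133 111 109
  109 107]
 [143 143 142 141 142 143 140 121 107 122 144 151 152 150 134 112 108 108
  109 108]
 [143 144 143 142 142 141 128  95  69  79 108 138 150 137 114 105 106 108
  109 108]
 [143 145 143 141 139 138 112  65  38  42  69 120 141 118  88  85  94 104
  107 107]
 [143 144 143 138 137 136 114  70  39  35  51 110 131 126 121 109 102  98
   98 103]
 [
[... 1920 characters left out ...]
145 145 145 139 136 136 134 135 140 144 143 142 139 136 134
  134 135]
 [143 146 146 144 144 145 144 141 139 139 140 141 144 144 141 138 135 134
  134 134]
 [142 145 144 143 143 143 144 144 142 141 140 141 141 141 140 136 135 134
  133 133]
 [143 142 142 142 142 143 143 144 144 142 140 139 140 140 138 136 135 133
  132 132]
 [141 140 141 143 143 142 143 144 145 144 140 138 139 140 139 136 134 132
  132 133]
 [139 139 140 143 144 143 142 143 145 144 141 138 138 139 139 136 134 132
  133 135]
 [139 140 142 143 144 144 143 142 143 144 142 140 140 137 137 135 132 130
  131 136]]
R [ 0.42944859 -0.16720281  0.1       ]
aL [0.50123495 0.00189969 0.06      ]
aR [ 0.45567645 -0.18221957  0.06      ]
```

View pics/crop.png

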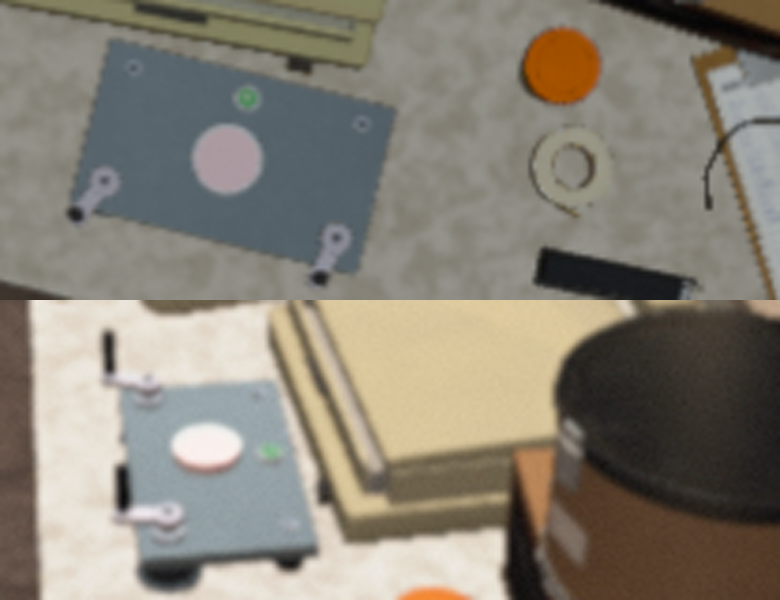

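The crops show the left axis at full-image pixel (233.0,198.5) and its pin at (225.3,206.8). The right axis is at (294.9,213.2) and its pin at (290.3,224.1).

```bash
cat > geo.py <<'E'
from h import *
import pickle
ft,fs=pickle.load(open('f0.pkl','rb'))
g=cv2.cvtColor(ft['pixels'],cv2.COLOR_RGB2GRAY).astype(float)
def dark(x,y):
    x0,y0=int(x)-5,int(y)-5;w=np.clip(85-g[y0:y0+11,x0:x0+11],0,None);Y,X=np.mgrid[y0:y0+11,x0:x0+11];return (w*X).sum()/w.sum(),(w*Y).sum()/w.sum()
pin={k:onplane(ft,dark(*p),.09)[:2] for k,p in {'L':(225,206),'R':(290,223)}.items()}
ax={k:onplane(ft,p,.058)[:2] for k,p in {'L':(233,198.2),'R':(294.9,213)}.items()}
E
python3 - <<'E'
from geo import *
for k in 'LR':
    d=pin[k]-ax[k];print(k,pin[k],ax[k],'r',np.hypot(*d),'ang',np.degrees(np.arctan2(d[1],d[0])))
d=ax['L']-ax['R'];print(np.hypot(*d),np.degrees(np.arctan2(-d[0],d[1])))
# side check
print('side px pin top pred',[proj(fs,[*pin[k],.1]) [0] for k in 'LR'])
E
```

```text
L [0.47956019 0.02322089] [ 5.05713140e-01 -8.22347802e-05] r 0.035028734570486615 ang 138.29792370071277
R [ 0.42809324 -0.16581144] [ 0.45985089 -0.18394564] r 0.0365704449310927 ang 150.27284057053768
0.18949696241097952 -14.00585295940597
side px pin top pred [array([228.53446822, 178.70611013]), array([231.96427553, 214.19471426])]
```

jog_arm --steps "0 0 0 -27.2 -30.5 0 -0.1;0 0 0 -27.2 -30.5 0 -0.1;0 0 0 -27.2 -30.5 0 -0.1;0 0 0 -27.2 -30.5 0 -0.1;0 0 0 -27.2 -30.5 0 -0.1" --squeeze 20

```text
t: 0.52
position: [0.2458, 0.4516, 0.2388]
ee_rot: [[-0.974, 0.226, -0.0], [0.226, 0.974, -0.001], [0.0, -0.001, -1.0]]
wrist_force: [0.8, 0.2, 0.4]
grip_width: 0.0388
gripper_force: 0.0
```

jog_arm --steps "0 0 0 -27.2 -30.5 0 -0.1;0 0 0 -27.2 -30.5 0 -0.1;0 0 0 -27.2 -30.5 0 -0.1;0 0 0 -27.2 -30.5 0 -0.1;0 0 0 -27.2 -30.5 0 -0.1"

```text
t: 0.93
position: [0.3435, 0.2722, 0.2391]
ee_rot: [[-0.974, 0.226, -0.0], [0.226, 0.974, 0.0], [0.0, 0.0, -1.0]]
wrist_force: [0.7, 0.9, 0.1]
grip_width: 0.0386
gripper_force: 0.0
```

jog_arm --steps "0 0 0 -27.2 -30.5 0 -0.1;0 0 0 -27.2 -30.5 0 -0.1;0 0 0 -27.2 -30.5 0 -0.1;0 0 0 -27.2 -30.5 0 -0.1;0 0 0 -27.2 -30.5 0 -0.1"

```text
t: 1.35
position: [0.4413, 0.093, 0.2393]
ee_rot: [[-0.974, 0.227, 0.0], [0.227, 0.974, 0.001], [0.0, 0.001, -1.0]]
wrist_force: [0.9, -0.1, -0.6]
grip_width: 0.0382
gripper_force: 0.0
```

jog_arm --steps "0 0 7.15 0 0 0 -0.1;0 0 7.15 0 0 0 -0.1;0 0 7.15 0 0 0 -0.1;0 0 7.15 0 0 0 -0.1;0 0 0 0 0 0 -0.1"

```text
t: 1.77
position: [0.4407, 0.0948, 0.239]
ee_rot: [[-0.745, 0.667, -0.001], [0.667, 0.745, -0.0], [0.0, -0.001, -1.0]]
wrist_force: [0.0, 0.9, 0.6]
grip_width: 0.0385
gripper_force: 0.0
```

```bash
cat >> geo.py <<'E'
def tgt(k,off,z):
    "tool shift to the pin k displaced by off (m) along tool x,y; also z; and turn to tangential"
    s=telemetry.get_state();R=np.array(s['ee_rot']);p=np.array(s['position'])
    d=np.r_[pin[k],z]-p
    print('t',s['t'],'p',p.round(4),'yang',np.degrees(np.arctan2(R[1,1],R[0,1])).round(2),'j',np.round(s['joints'],3),'w',s['grip_width'],'F',s['wrist_force'].round(2),'tilt',R[:,2].round(4))
    print('shift tool mm',(R.T@d*1e3).round(2)+np.r_[off,0])
E
python3 -c "
from geo import *
tgt('L',(0,0),.075)"
```

```text
t 1.7667 p [0.4407 0.0948 0.239 ] yang 48.17 j [-0.818  0.035  0.527  1.998 -0.02   1.114  0.558] w 0.03854014606360083 F [0.03 0.92 0.55] tilt [-7.e-04 -1.e-04 -1.e+00]
shift tool mm [-76.74 -27.33 163.94]
```

jog_arm --steps "0 0 0 -38.4 -13.7 0 -0.1;0 0 0 -38.3 -13.6 0 -0.1;0 0 0 0 0 40 -0.1;0 0 0 0 0 30 -0.1;0 0 0 0 0 0 -0.1"

```text
t: 2.18
position: [0.4756, 0.0226, 0.1643]
ee_rot: [[-0.747, 0.664, -0.011], [0.664, 0.747, -0.003], [0.006, -0.01, -1.0]]
wrist_force: [-2.2, 0.4, -0.6]
grip_width: 0.0383
gripper_force: 0.0
```

```bash
python3 -c "
from geo import *
tgt('L',(0,0),.075)
f=grab('wrist','pics/w1.png')
print(proj(f,[[*pin['L'],.1],[*pin['L'],.058],[*ax['L'],.058]]))"
```

```text
t 2.1833 p [0.4756 0.0226 0.1643] yang 48.38 j [-0.675  0.202  0.607  2.031 -0.138  0.96   0.848] w 0.03830074243789054 F [-2.22  0.37 -0.59] tilt [-0.011  -0.003  -0.9999]
shift tool mm [-3.06  3.92 89.29]
[[261.35105274 211.96519992]
 [261.00924973 196.74110644]
 [260.76615101 231.11251535]]
```

View pics/w1.png

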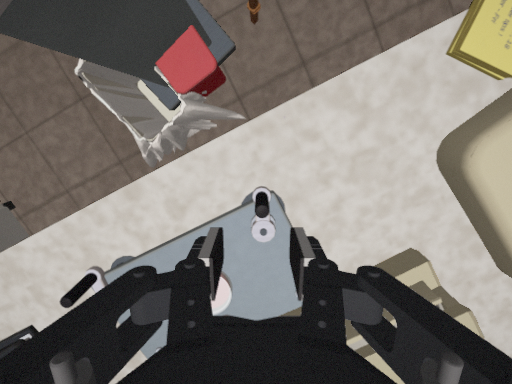

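The wrist view shows the left pin's top at (261,212), its base at (262,196) and the axis at (263,232). The prediction matches to about 1 mm, so I'm going down.

jog_arm --steps "0 0 0 0 0 0 -0.1;0 0 0 0 0 0 -0.1;0 0 0 0 0 25 -0.1;0 0 0 0 0 25 -0.1;0 0 0 0 0 0 -0.1"

```text
t: 2.65
position: [0.4783, 0.0243, 0.1177]
ee_rot: [[-0.748, 0.664, -0.004], [0.664, 0.748, -0.0], [0.003, -0.003, -1.0]]
wrist_force: [-1.6, -1.0, -0.0]
grip_width: 0.0383
gripper_force: 0.0
```

```bash
python3 -c "
from geo import *
tgt('L',(0,0),.075)"
```

```text
t 2.65 p [0.4783 0.0243 0.1177] yang 48.42 j [-0.644  0.276  0.585  2.075 -0.202  0.849  0.904] w 0.03829210242821007 F [-1.57 -1.   -0.  ] tilt [-4.1e-03 -4.0e-04 -1.0e+00]
shift tool mm [-1.72  0.17 42.71]
```

jog_arm --steps "0 0 0 -0.5 0 20 -0.1;0 0 0 0 0 20 -0.1;0 0 0 0 0 0 -0.3;0 0 0 0 0 0 -0.57;0 0 0 0 0 0 -0.57"

```text
t: 3.07
position: [0.482, 0.0236, 0.0812]
ee_rot: [[-0.747, 0.665, 0.003], [0.665, 0.747, 0.001], [-0.002, 0.003, -1.0]]
wrist_force: [-0.5, 0.6, 0.0]
grip_width: 0.0188
gripper_force: 0.0
```

```bash
cat >> geo.py <<'E'
def force(n=8):
    F=[]
    for _ in range(n): grab('top'); s=telemetry.get_state();F.append(np.r_[s['wrist_force'],s['position']])
    F=np.array(F);R=np.array(s['ee_rot']);m=F.mean(0)
    print('F tool',(R.T@m[:3]).round(2),'sd',F[:,:3].std(0).round(2),'world',m[:3].round(2),'pos',m[3:].round(4))
E
python3 -c "
from geo import *
force();tgt('L',(0,0),.075)"
```

```text
F tool [ 0.02  0.23 -0.56] sd [0.45 0.43 0.4 ] world [0.14 0.18 0.56] pos [0.4814 0.0235 0.0804]
t 3.4667 p [0.4807 0.0233 0.0796] yang 48.3 j [-0.609  0.342  0.558  2.103 -0.261  0.762  0.956] w 0.017934976896627187 F [ 0.6   0.45 -0.18] tilt [ 6.e-04  3.e-04 -1.e+00]
shift tool mm [ 0.79 -0.85  4.64]
```

jog_arm --steps "0 0 5 -0.1 3.05 4 -0.576;0 0 7 -0.26 4.27 0 -0.576;0 0 7 -0.26 4.27 0 -0.576;0 0 7 -0.26 4.27 0 -0.576;0 0 0 0 0 0 -0.576"

```text
t: 3.88
position: [0.4932, 0.0328, 0.075]
ee_rot: [[-0.378, 0.926, -0.001], [0.926, 0.378, -0.001], [-0.0, -0.001, -1.0]]
wrist_force: [0.1, 0.0, 0.3]
grip_width: 0.0183
gripper_force: 0.0
```

```bash
cat >> geo.py <<'E'
def crank(k,n=4):
    force(n);s=telemetry.get_state();d=np.array(s['position'])[:2]-ax[k];R=np.array(s['ee_rot'])
    print('t',round(s['t'],2),'r mm',(1e3*np.hypot(*d)).round(1),'polar',np.degrees(np.arctan2(d[1],d[0])).round(1),'yang+90',(90+np.degrees(np.arctan2(R[1,1],R[0,1]))).round(1),'w',round(s['grip_width'],4),'z',s['position'][2].round(4),'q',np.round(s['joints'],2))
E
python3 -c "
from geo import *
crank('L')"
```

```text
F tool [ 0.23 -0.3  -0.19] sd [0.84 0.45 0.38] world [-0.36  0.1   0.19] pos [0.4934 0.0324 0.0752]
t 4.08 r mm 34.7 polar 110.8 yang+90 112.4 w 0.0183 z 0.0754 q [-0.69  0.39  0.65  2.08 -0.34  0.77  0.56]
```

jog_arm --steps "0 0 5 -0.13 3.05 0 -0.576;0 0 5 -0.13 3.05 0 -0.576;0 0 5 -0.13 3.05 0 -0.576;0 0 5 -0.13 3.05 0 -0.576;0 0 0 0 0 0 -0.576"

```text
t: 4.5
position: [0.5053, 0.0351, 0.0753]
ee_rot: [[-0.04, 0.999, -0.0], [0.999, 0.04, 0.0], [0.0, -0.0, -1.0]]
wrist_force: [0.2, -0.1, 0.7]
grip_width: 0.0179
gripper_force: 0.0
```

```bash
python3 -c "
from geo import *
crank('L')
f=grab('wrist','pics/w2.png')"
```

```text
F tool [ 0.01 -0.23 -0.03] sd [0.31 0.38 0.31] world [-0.23 -0.    0.03] pos [0.5053 0.0349 0.0753]
t 4.7 r mm 34.9 polar 90.7 yang+90 92.4 w 0.0182 z 0.0754 q [-0.75  0.44  0.73  2.05 -0.41  0.8   0.27]
```

View pics/w2.png

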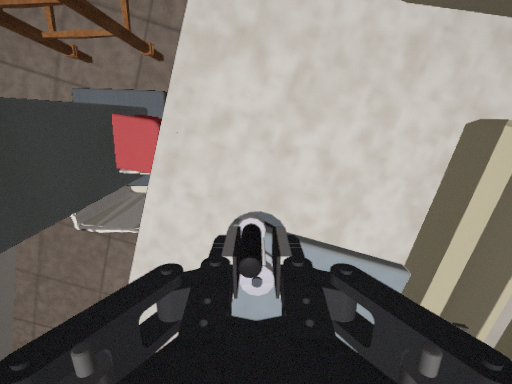

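The pin at (249,268) bears on the left finger and the crank follows it round. I'm continuing in steps.

jog_arm --steps "0 0 5 -0.13 3.05 0 -0.576;0 0 5 -0.13 3.05 0 -0.576;0 0 5 -0.13 3.05 0 -0.576;0 0 5 -0.13 3.05 0 -0.576;0 0 0 0 0 0 -0.576"

```text
t: 5.17
position: [0.5174, 0.0334, 0.0752]
ee_rot: [[0.305, 0.952, -0.0], [0.952, -0.305, -0.0], [-0.0, -0.0, -1.0]]
wrist_force: [0.1, 0.1, 0.2]
grip_width: 0.0179
gripper_force: 0.0
```

```bash
python3 -c "
from geo import *
crank('L')"
```

```text
F tool [ 0.03 -0.17  0.45] sd [0.36 0.4  0.42] world [-0.15  0.08 -0.45] pos [0.5173 0.0333 0.0753]
t 5.37 r mm 35.4 polar 71.0 yang+90 72.4 w 0.0184 z 0.0754 q [-0.79  0.49  0.81  2.03 -0.48  0.83 -0.  ]
```

jog_arm --steps "0 0 5 -0.13 3.05 0 -0.576;0 0 5 -0.13 3.05 0 -0.576;0 0 5 -0.13 3.05 0 -0.576;0 0 5 -0.13 3.05 0 -0.576;0 0 0 0 0 0 -0.576"

```text
t: 5.78
position: [0.528, 0.0277, 0.0752]
ee_rot: [[0.612, 0.791, -0.0], [0.791, -0.612, -0.0], [-0.0, -0.0, -1.0]]
wrist_force: [-0.8, 0.4, 1.0]
grip_width: 0.0181
gripper_force: 0.1
```

```bash
python3 -c "
from geo import *
crank('L')"
```

```text
F tool [-0.16  0.14 -0.28] sd [0.4  0.53 0.31] world [ 0.01 -0.21  0.28] pos [0.528  0.0277 0.0753]
t 5.98 r mm 35.7 polar 51.4 yang+90 52.4 w 0.0181 z 0.0754 q [-0.83  0.54  0.9   2.   -0.56  0.86 -0.27]
```

jog_arm --steps "0 0 5 -0.13 3.05 0 -0.576;0 0 5 -0.13 3.05 0 -0.576;0 0 5 -0.13 3.05 0 -0.576;0 0 5 -0.13 3.05 0 -0.576;0 0 0 0 0 0 -0.576"

```text
t: 6.4
position: [0.5362, 0.0187, 0.0752]
ee_rot: [[0.845, 0.534, -0.0], [0.534, -0.845, -0.0], [-0.0, -0.0, -1.0]]
wrist_force: [0.0, 0.1, -0.5]
grip_width: 0.0183
gripper_force: 0.1
```

```bash
python3 -c "
from geo import *
crank('L')"
```

```text
F tool [-0.08  0.01  0.22] sd [0.6  0.66 0.33] world [-0.06 -0.05 -0.22] pos [0.5362 0.0188 0.0753]
t 6.6 r mm 35.9 polar 31.9 yang+90 32.4 w 0.0181 z 0.0753 q [-0.85  0.6   0.97  1.99 -0.64  0.9  -0.54]
```

jog_arm --steps "0 0 5 -0.13 3.05 0 -0.576;0 0 5 -0.13 3.05 0 -0.576;0 0 5 -0.13 3.05 0 -0.576;0 0 5 -0.13 3.05 0 -0.576;0 0 0 0 0 0 -0.576"

```text
t: 7.02
position: [0.5408, 0.0075, 0.0752]
ee_rot: [[0.977, 0.213, -0.0], [0.213, -0.977, -0.0], [-0.0, -0.0, -1.0]]
wrist_force: [-0.0, 0.3, -0.0]
grip_width: 0.0178
gripper_force: 0.2
```

```bash
python3 -c "
from geo import *
crank('L',6)"
```

```text
F tool [0.16 0.16 0.21] sd [0.33 0.35 0.56] world [ 0.19 -0.12 -0.21] pos [0.5409 0.0076 0.0753]
t 7.32 r mm 36.0 polar 12.4 yang+90 12.4 w 0.0181 z 0.0754 q [-0.87  0.66  1.05  1.98 -0.72  0.94 -0.8 ]
```

jog_arm --steps "0 0 5 -0.13 3.05 0 -0.576;0 0 5 -0.13 3.05 0 -0.576;0 0 5 -0.13 3.05 0 -0.576;0 0 5 -0.13 3.05 0 -0.576;0 0 0 0 0 0 -0.576"

```text
t: 7.73
position: [0.5412, -0.0047, 0.0752]
ee_rot: [[0.991, -0.135, -0.0], [-0.135, -0.991, -0.0], [-0.0, 0.0, -1.0]]
wrist_force: [-0.2, 1.4, -0.3]
grip_width: 0.0181
gripper_force: 0.2
```

```bash
python3 -c "
from geo import *
crank('L',6)"
```

```text
F tool [ 0.12 -0.07  0.08] sd [0.37 0.55 0.62] world [ 0.13  0.05 -0.08] pos [ 0.5414 -0.0046  0.0753]
t 8.03 r mm 36.0 polar -7.1 yang+90 -7.6 w 0.0182 z 0.0754 q [-0.88  0.71  1.13  1.98 -0.79  0.98 -1.06]
```

jog_arm --steps "0 0 5 -0.13 3.05 0 -0.576;0 0 5 -0.13 3.05 0 -0.576;0 0 5 -0.13 3.05 0 -0.576;0 0 5 -0.13 3.05 0 -0.576;0 0 0 0 0 0 -0.576"

```text
t: 8.45
position: [0.5376, -0.0163, 0.0752]
ee_rot: [[0.885, -0.466, -0.0], [-0.466, -0.885, -0.0], [-0.0, 0.0, -1.0]]
wrist_force: [-0.0, 1.4, -0.3]
grip_width: 0.0181
gripper_force: 0.2
```

```bash
python3 -c "
from geo import *
crank('L',6)"
```

```text
F tool [ 0.08  0.15 -0.05] sd [0.49 0.31 0.38] world [ 0.   -0.17  0.05] pos [ 0.5377 -0.0162  0.0753]
t 8.75 r mm 35.8 polar -26.6 yang+90 -27.6 w 0.0183 z 0.0754 q [-0.9   0.77  1.2   1.98 -0.86  1.03 -1.33]
```

```bash
python3 -c "
from geo import *
f=grab('wrist');t=grab('top')
a=cv2.resize(f['pixels'][200:320,170:350,::-1],(540,360));b=cv2.resize(t['pixels'][170:240,210:315,::-1],(540,240)if 0 else (540,240))
cv2.imwrite('pics/w3.png',np.vstack([a,b]))"
```

```text
(no output)
```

View pics/w3.png

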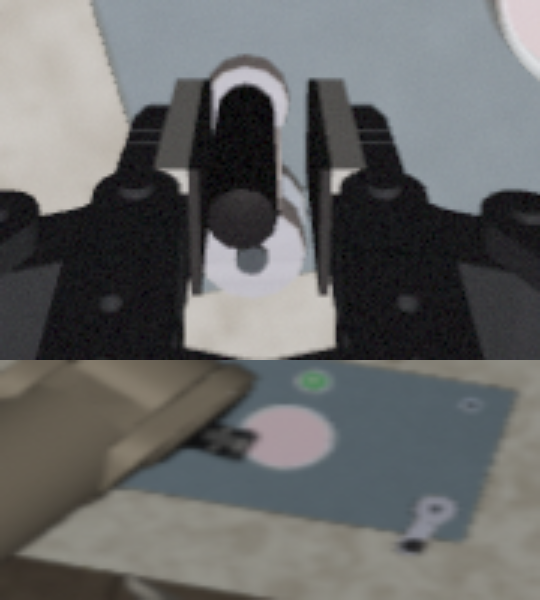

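The pin is still in the jaws and bears on the trailing finger, and the crank has turned about 160°. I'm continuing.

jog_arm --steps "0 0 5 -0.13 3.05 0 -0.576;0 0 5 -0.13 3.05 0 -0.576;0 0 5 -0.13 3.05 0 -0.576;0 0 0 0 0 0 -0.576"

```text
t: 9.18
position: [0.5325, -0.0233, 0.0753]
ee_rot: [[0.734, -0.679, 0.0], [-0.679, -0.734, 0.001], [-0.0, -0.001, -1.0]]
wrist_force: [0.8, 2.1, 0.5]
grip_width: 0.0178
gripper_force: 0.6
```

```bash
python3 -c "
from geo import *
crank('L',6)"
```

```text
F tool [-0.56 -1.35 -0.13] sd [0.6  0.51 0.27] world [0.5  1.37 0.13] pos [ 0.5326 -0.0233  0.0753]
t 9.48 r mm 35.5 polar -40.8 yang+90 -42.6 w 0.018 z 0.0753 q [-0.91  0.81  1.26  2.   -0.91  1.06 -1.53]
```

jog_arm --steps "0 0 2.5 -0.03 1.53 0 -0.576;0 0 2.5 -0.03 1.53 0 -0.576;0 0 0 0 0 0 -0.576"

```text
t: 9.73
position: [0.5304, -0.0253, 0.0753]
ee_rot: [[0.673, -0.74, 0.0], [-0.74, -0.673, 0.001], [-0.001, -0.001, -1.0]]
wrist_force: [0.7, 2.4, 1.1]
grip_width: 0.018
gripper_force: 1.1
```

```bash
python3 -c "
from geo import *
crank('L',10)"
```

```text
F tool [-1.78 -2.79 -0.31] sd [0.31 0.31 0.4 ] world [0.86 3.2  0.32] pos [ 0.5304 -0.0254  0.0753]
t 10.23 r mm 35.5 polar -46.2 yang+90 -47.7 w 0.0175 z 0.0753 q [-0.91  0.82  1.28  2.   -0.93  1.07 -1.6 ]
```

Jack left carries about 4 N, so I'm backing off, lifting and turning back for the right jack.

jog_arm --steps "0 0 0 0 -3 0 -0.4;0 0 0 0 0 0 -0.1;0 0 0 0 0 -25 -0.1;0 0 0 0 0 -40 -0.1;0 0 0 0 0 -10 -0.1"

```text
t: 10.65
position: [0.5344, -0.0262, 0.1545]
ee_rot: [[0.672, -0.741, 0.006], [-0.741, -0.672, -0.003], [0.006, -0.002, -1.0]]
wrist_force: [1.4, -1.5, 0.5]
grip_width: 0.0385
gripper_force: 0.0
```

jog_arm --steps "0 0 -7 0 0 0 -0.1;0 0 -7 0 0 0 -0.1;0 0 -7 0 0 0 -0.1;0 0 -7 0 0 0 -0.1;0 0 -7 0 0 0 -0.1"

```text
t: 11.07
position: [0.5323, -0.0247, 0.1503]
ee_rot: [[0.977, -0.215, 0.0], [-0.215, -0.977, -0.001], [0.001, 0.001, -1.0]]
wrist_force: [-0.1, -0.1, 0.1]
grip_width: 0.0382
gripper_force: 0.0
```

jog_arm --steps "0 0 -7 0 0 0 -0.1;0 0 -7 0 0 0 -0.1;0 0 -7 0 0 0 -0.1;0 0 -7 0 0 0 -0.1;0 0 -7 0 0 0 -0.1"

```text
t: 11.48
position: [0.5322, -0.0248, 0.1503]
ee_rot: [[0.923, 0.384, 0.0], [0.384, -0.923, -0.001], [-0.0, 0.001, -1.0]]
wrist_force: [0.3, -0.3, -0.9]
grip_width: 0.0383
gripper_force: 0.0
```

jog_arm --steps "0 0 -7 0 0 0 -0.1;0 0 -7 0 0 0 -0.1;0 0 -7 0 0 0 -0.1;0 0 -7 0 0 0 -0.1;0 0 -7 0 0 0 -0.1"

```text
t: 11.9
position: [0.5323, -0.0248, 0.1502]
ee_rot: [[0.536, 0.844, 0.0], [0.844, -0.536, -0.001], [-0.001, 0.001, -1.0]]
wrist_force: [-0.5, 0.3, -0.5]
grip_width: 0.0387
gripper_force: 0.0
```

jog_arm --steps "0 0 -7 0 0 0 -0.1;0 0 -7 0 0 0 -0.1;0 0 -7 0 0 0 -0.1;0 0 -7 0 0 0 -0.1;0 0 -7 0 0 0 -0.1"

```text
t: 12.32
position: [0.5322, -0.0249, 0.1502]
ee_rot: [[-0.045, 0.999, 0.0], [0.999, 0.045, -0.001], [-0.001, 0.0, -1.0]]
wrist_force: [-0.2, -0.3, 0.4]
grip_width: 0.0385
gripper_force: 0.0
```

jog_arm --steps "0 0 -7 0 0 0 -0.1;0 0 -7 0 0 0 -0.1;0 0 -7 0 0 0 -0.1;0 0 -7 0 0 0 -0.1;0 0 -7 0 0 0 -0.1"

```text
t: 12.73
position: [0.5322, -0.025, 0.1501]
ee_rot: [[-0.61, 0.793, 0.0], [0.793, 0.61, -0.001], [-0.001, -0.0, -1.0]]
wrist_force: [0.4, 0.1, 0.1]
grip_width: 0.0381
gripper_force: 0.0
```

jog_arm --steps "0 0 -7 0 0 0 -0.1;0 0 -7 0 0 0 -0.1;0 0 -7 0 0 0 -0.1;0 0 0 0 0 0 -0.1"

```text
t: 13.07
position: [0.5322, -0.0249, 0.1501]
ee_rot: [[-0.851, 0.525, 0.0], [0.525, 0.851, -0.001], [-0.0, -0.0, -1.0]]
wrist_force: [-0.7, -0.9, 0.0]
grip_width: 0.0387
gripper_force: 0.0
```

```bash
python3 -c "
from geo import *
tgt('R',(0,0),.12)"
```

```text
t 13.0667 p [ 0.5322 -0.0249  0.1501] yang 58.34 j [-0.514  0.325  0.581  1.929 -0.216  0.95   1.189] w 0.03874065473941943 F [-0.75 -0.86  0.01] tilt [ 3.e-04 -5.e-04 -1.e+00]
shift tool mm [  14.7  -174.61   30.19]
```

jog_arm --steps "0 0 0 2.9 -35 0 -0.1;0 0 0 2.9 -35 0 -0.1;0 0 0 2.9 -35 0 -0.1;0 0 0 2.9 -35 0 -0.1;0 0 -2 3.1 -34.6 0 -0.1"

```text
t: 13.48
position: [0.4267, -0.1665, 0.1502]
ee_rot: [[-0.867, 0.499, 0.0], [0.499, 0.867, -0.001], [-0.0, -0.0, -1.0]]
wrist_force: [-0.0, -0.9, -0.3]
grip_width: 0.039
gripper_force: 0.0
```

jog_arm --steps "0 0 0 0 0 0 -0.1;0 0 0 0 0 0 -0.1;0 0 0 0 0 0 -0.1"

```text
t: 13.73
position: [0.4285, -0.1646, 0.1503]
ee_rot: [[-0.867, 0.498, 0.001], [0.498, 0.867, 0.0], [-0.001, 0.001, -1.0]]
wrist_force: [-0.2, 1.2, -0.7]
grip_width: 0.0388
gripper_force: 0.0
```

```bash
python3 -c "
from geo import *
tgt('R',(0,0),.075)
f=grab('wrist','pics/w4.png')
print(proj(f,[[*pin['R'],.1],[*pin['R'],.058],[*ax['R'],.058]]))"
```

```text
t 13.7333 p [ 0.4285 -0.1646  0.1503] yang 60.15 j [-0.33   0.188  0.675  2.092 -0.149  0.907  1.478] w 0.03876526479893553 F [-0.2   1.15 -0.68] tilt [ 7.e-04  2.e-04 -1.e+00]
shift tool mm [-0.21 -1.27 75.32]
[[255.05294218 215.289311  ]
 [255.28378706 198.29855463]
 [255.39240438 236.01314331]]
```

View pics/w4.png

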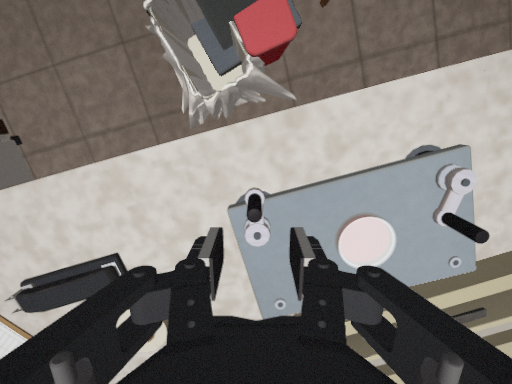

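The right pin's top is at (254,213) and its axis at (257,236), matching the prediction. The left crank has swung to the rear, and the dish and plate are where they were.

jog_arm --steps "0 0 0 -0.5 -1 20 -0.1;0 0 0 0 0 30 -0.1;0 0 0 0 0 25 -0.1;0 0 0 0 0 0 -0.4;0 0 0 0 0 0 -0.576"

```text
t: 14.2
position: [0.4279, -0.1648, 0.0745]
ee_rot: [[-0.869, 0.495, -0.003], [0.495, 0.869, -0.0], [0.003, -0.002, -1.0]]
wrist_force: [0.3, 0.6, -0.6]
grip_width: 0.0182
gripper_force: 0.0
```

jog_arm --steps "0 0 0 0 0 0 -0.576;0 0 0 0 0 0 -0.576;0 0 0 0 0 0 -0.576"

```text
t: 14.45
position: [0.4295, -0.1659, 0.0766]
ee_rot: [[-0.869, 0.495, 0.003], [0.495, 0.869, -0.0], [-0.003, 0.001, -1.0]]
wrist_force: [-0.1, -0.2, 0.3]
grip_width: 0.0178
gripper_force: 0.0
```

```bash
python3 -c "
from geo import *
crank('R',6);tgt('R',(0,0),.075)"
```

```text
F tool [ 0.   -0.06  0.23] sd [0.38 0.44 0.36] world [-0.03 -0.05 -0.23] pos [ 0.4287 -0.1658  0.076 ]
t 14.75 r mm 36.4 polar 150.0 yang+90 150.3 w 0.0184 z 0.0756 q [-0.26  0.32  0.62  2.16 -0.28  0.74  1.6 ]
t 14.75 p [ 0.4283 -0.1657  0.0756] yang 60.29 j [-0.256  0.324  0.622  2.155 -0.28   0.739  1.602] w 0.01839718322509747 F [-0.27  0.38 -0.27] tilt [ 7.e-04  2.e-04 -1.e+00]
shift tool mm [ 0.17 -0.18  0.58]
```

jog_arm --steps "0 0 6 -0.18 3.66 0 -0.576;0 0 6 -0.18 3.66 0 -0.576;0 0 6 -0.18 3.66 0 -0.576;0 0 6 -0.18 3.66 0 -0.576;0 0 0 0 0 0 -0.576"

```text
t: 15.17
position: [0.4377, -0.1545, 0.0751]
ee_rot: [[-0.591, 0.807, -0.001], [0.807, 0.591, -0.0], [0.0, -0.001, -1.0]]
wrist_force: [0.0, 1.4, 0.1]
grip_width: 0.0182
gripper_force: 0.0
```

```bash
python3 -c "
from geo import *
crank('R',5)"
```

```text
F tool [-0.07 -0.08  0.26] sd [0.43 0.32 0.64] world [-0.02 -0.11 -0.26] pos [ 0.4378 -0.1548  0.0753]
t 15.42 r mm 36.4 polar 127.2 yang+90 126.4 w 0.0182 z 0.0753 q [-0.36  0.36  0.72  2.15 -0.34  0.75  1.22]
```

jog_arm --steps "0 0 5 -0.13 3.05 0 -0.576;0 0 5 -0.13 3.05 0 -0.576;0 0 5 -0.13 3.05 0 -0.576;0 0 5 -0.13 3.05 0 -0.576;0 0 0 0 0 0 -0.576"

```text
t: 15.83
position: [0.4485, -0.1493, 0.0751]
ee_rot: [[-0.28, 0.96, -0.001], [0.96, 0.28, 0.0], [0.0, -0.001, -1.0]]
wrist_force: [0.3, 0.5, 1.2]
grip_width: 0.018
gripper_force: 0.0
```

```bash
python3 -c "
from geo import *
crank('R',6)"
```

```text
F tool [-0.16  0.01 -0.3 ] sd [0.54 0.38 0.35] world [ 0.06 -0.15  0.3 ] pos [ 0.4487 -0.1495  0.0753]
t 16.13 r mm 36.2 polar 108.0 yang+90 106.3 w 0.0181 z 0.0754 q [-0.43  0.4   0.8   2.13 -0.41  0.77  0.91]
```

jog_arm --steps "0 0 5 -0.13 3.05 0 -0.576;0 0 5 -0.13 3.05 0 -0.576;0 0 5 -0.13 3.05 0 -0.576;0 0 5 -0.13 3.05 0 -0.576;0 0 0 0 0 0 -0.576"

```text
t: 16.55
position: [0.4608, -0.1479, 0.0751]
ee_rot: [[0.065, 0.998, -0.001], [0.998, -0.065, -0.0], [-0.0, -0.001, -1.0]]
wrist_force: [-0.8, 0.3, -0.1]
grip_width: 0.0182
gripper_force: 0.0
```

```bash
python3 -c "
from geo import *
crank('R',5)"
```

```text
F tool [-0.11  0.35 -0.  ] sd [0.18 0.5  0.52] world [ 0.34 -0.13  0.  ] pos [ 0.4608 -0.1482  0.0753]
t 16.8 r mm 35.8 polar 88.5 yang+90 86.4 w 0.0183 z 0.0754 q [-0.49  0.45  0.88  2.1  -0.48  0.8   0.62]
```

jog_arm --steps "0 0 5 -0.13 3.05 0 -0.576;0 0 5 -0.13 3.05 0 -0.576;0 0 5 -0.13 3.05 0 -0.576;0 0 5 -0.13 3.05 0 -0.576;0 0 0 0 0 0 -0.576"

```text
t: 17.22
position: [0.4727, -0.1509, 0.0751]
ee_rot: [[0.402, 0.915, -0.0], [0.915, -0.402, -0.0], [-0.0, -0.0, -1.0]]
wrist_force: [-0.2, 0.9, 0.1]
grip_width: 0.0182
gripper_force: 0.0
```

```bash
python3 -c "
from geo import *
crank('R',5)"
```

```text
F tool [ 0.03 -0.08  0.01] sd [0.36 0.38 0.31] world [-0.06  0.06 -0.01] pos [ 0.4726 -0.1511  0.0753]
t 17.47 r mm 35.3 polar 69.0 yang+90 66.4 w 0.0181 z 0.0754 q [-0.53  0.51  0.95  2.08 -0.57  0.84  0.35]
```

jog_arm --steps "0 0 5 -0.13 3.05 0 -0.576;0 0 5 -0.13 3.05 0 -0.576;0 0 5 -0.13 3.05 0 -0.576;0 0 5 -0.13 3.05 0 -0.576;0 0 0 0 0 0 -0.576"

```text
t: 17.88
position: [0.4828, -0.1577, 0.0752]
ee_rot: [[0.691, 0.723, -0.0], [0.723, -0.691, -0.0], [-0.0, -0.0, -1.0]]
wrist_force: [-0.2, 0.7, -0.5]
grip_width: 0.0178
gripper_force: 0.1
```

```bash
python3 -c "
from geo import *
crank('R',5)
f=grab('wrist')
cv2.imwrite('pics/w5.png',cv2.resize(f['pixels'][200:320,170:350,::-1],(540,360)))"
```

```text
F tool [ 0.16 -0.26  0.01] sd [0.31 0.58 0.32] world [-0.08  0.29 -0.01] pos [ 0.4827 -0.1577  0.0753]
t 18.13 r mm 34.8 polar 49.0 yang+90 46.4 w 0.0182 z 0.0754 q [-0.56  0.58  1.03  2.05 -0.65  0.88  0.08]
```

View pics/w5.png

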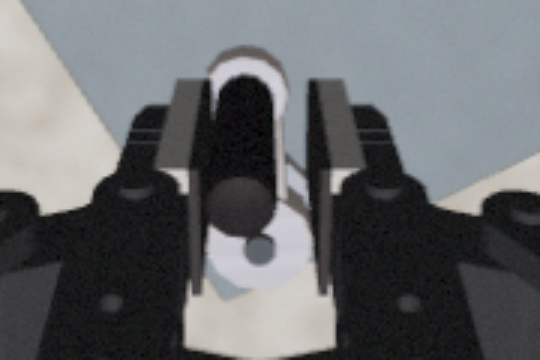

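The right pin is in the jaws at crop (245,205) and the crank follows it. About 96° has been turned so far.

jog_arm --steps "0 0 5 -0.13 3.05 0 -0.576;0 0 5 -0.13 3.05 0 -0.576;0 0 5 -0.13 3.05 0 -0.576;0 0 5 -0.13 3.05 0 -0.576;0 0 0 0 0 0 -0.576"

```text
t: 18.6
position: [0.4899, -0.1675, 0.0752]
ee_rot: [[0.897, 0.442, -0.0], [0.442, -0.897, -0.0], [-0.0, -0.0, -1.0]]
wrist_force: [0.2, 0.1, -0.7]
grip_width: 0.0181
gripper_force: 0.1
```

```bash
python3 -c "
from geo import *
crank('R',6)"
```

```text
F tool [-0.18 -0.42  0.31] sd [0.33 0.67 0.47] world [-0.35  0.29 -0.31] pos [ 0.4899 -0.1675  0.0753]
t 18.9 r mm 34.3 polar 28.8 yang+90 26.4 w 0.0181 z 0.0754 q [-0.58  0.65  1.1   2.03 -0.73  0.93 -0.19]
```

jog_arm --steps "0 0 5 -0.13 3.05 0 -0.576;0 0 5 -0.13 3.05 0 -0.576;0 0 5 -0.13 3.05 0 -0.576;0 0 0 0 0 0 -0.576"

```text
t: 19.23
position: [0.4929, -0.1762, 0.0752]
ee_rot: [[0.981, 0.195, -0.0], [0.195, -0.981, 0.0], [-0.0, -0.0, -1.0]]
wrist_force: [-0.1, 0.4, 0.2]
grip_width: 0.0181
gripper_force: 0.3
```

```bash
python3 -c "
from geo import *
crank('R',6)"
```

```text
F tool [ 0.02  0.01 -0.09] sd [0.38 0.41 0.49] world [ 0.02 -0.01  0.09] pos [ 0.4928 -0.1761  0.0753]
t 19.53 r mm 33.9 polar 13.5 yang+90 11.4 w 0.018 z 0.0753 q [-0.58  0.7   1.15  2.02 -0.79  0.97 -0.39]
```

jog_arm --steps "0 0 5 -0.13 3.05 0 -0.576;0 0 5 -0.13 3.05 0 -0.576;0 0 5 -0.13 3.05 0 -0.576;0 0 0 0 0 0 -0.576"

```text
t: 19.87
position: [0.4935, -0.1853, 0.0752]
ee_rot: [[0.998, -0.066, -0.0], [-0.066, -0.998, 0.0], [-0.0, -0.0, -1.0]]
wrist_force: [0.2, 0.4, -0.0]
grip_width: 0.0183
gripper_force: 0.3
```

```bash
python3 -c "
from geo import *
crank('R',6)"
```

```text
F tool [-0.03 -0.16 -0.22] sd [0.29 0.66 0.59] world [-0.02  0.16  0.22] pos [ 0.4935 -0.1852  0.0753]
t 20.17 r mm 33.6 polar -2.1 yang+90 -3.6 w 0.0179 z 0.0753 q [-0.58  0.75  1.2   2.01 -0.85  1.01 -0.59]
```

jog_arm --steps "0 0 5 -0.13 3.05 0 -0.576;0 0 5 -0.13 3.05 0 -0.576;0 0 5 -0.13 3.05 0 -0.576;0 0 0 0 0 0 -0.576"

```text
t: 20.5
position: [0.4917, -0.1943, 0.0752]
ee_rot: [[0.947, -0.322, -0.0], [-0.322, -0.947, -0.0], [-0.0, 0.0, -1.0]]
wrist_force: [1.1, 0.6, 0.9]
grip_width: 0.0181
gripper_force: 0.3
```

```bash
python3 -c "
from geo import *
crank('R',6)"
```

```text
F tool [-0.05 -0.12  0.02] sd [0.38 0.74 0.52] world [-0.01  0.13 -0.02] pos [ 0.4917 -0.1942  0.0753]
t 20.8 r mm 33.5 polar -17.7 yang+90 -18.6 w 0.0183 z 0.0753 q [-0.58  0.8   1.25  2.01 -0.9   1.05 -0.79]
```

jog_arm --steps "0 0 5 -0.13 3.05 0 -0.576;0 0 5 -0.13 3.05 0 -0.576;0 0 5 -0.13 3.05 0 -0.576;0 0 0 0 0 0 -0.576"

```text
t: 21.13
position: [0.4878, -0.202, 0.0752]
ee_rot: [[0.831, -0.556, 0.0], [-0.556, -0.831, 0.001], [-0.0, -0.001, -1.0]]
wrist_force: [-0.2, 1.6, 1.2]
grip_width: 0.0181
gripper_force: 0.9
```

```bash
python3 -c "
from geo import *
crank('R',6)"
```

```text
F tool [-0.67 -1.53  0.1 ] sd [0.32 0.49 0.26] world [ 0.29  1.64 -0.1 ] pos [ 0.4878 -0.202   0.0752]
t 21.43 r mm 33.3 polar -32.9 yang+90 -33.6 w 0.0177 z 0.0753 q [-0.58  0.84  1.3   2.01 -0.95  1.09 -0.99]
```

jog_arm --steps "0 0 2.5 -0.03 1.53 0 -0.576;0 0 2.5 -0.03 1.53 0 -0.576;0 0 0 0 0 0 -0.576"

```text
t: 21.68
position: [0.486, -0.2044, 0.0752]
ee_rot: [[0.78, -0.625, 0.0], [-0.625, -0.78, 0.001], [-0.001, -0.001, -1.0]]
wrist_force: [0.4, 2.9, 1.8]
grip_width: 0.0179
gripper_force: 1.4
```

```bash
python3 -c "
from geo import *
crank('R',10)"
```

```text
F tool [-1.52 -3.04 -0.95] sd [0.45 0.46 0.37] world [0.71 3.32 0.95] pos [ 0.486  -0.2045  0.0752]
t 22.18 r mm 33.3 polar -38.6 yang+90 -38.7 w 0.0184 z 0.0752 q [-0.58  0.86  1.31  2.01 -0.96  1.1  -1.06]
```

jog_arm --steps "0 0 0 0 -3 0 -0.4;0 0 0 0 0 0 -0.1;0 0 0 0 0 -25 -0.1;0 0 0 0 0 -40 -0.1;0 0 0 0 0 -30 -0.1"

```text
t: 22.6
position: [0.4872, -0.204, 0.1717]
ee_rot: [[0.779, -0.627, -0.002], [-0.627, -0.779, -0.004], [0.001, 0.004, -1.0]]
wrist_force: [0.9, -0.3, 0.8]
grip_width: 0.0387
gripper_force: 0.0
```

jog_arm --steps "0 0 0 0 0 -10 -0.1;0 0 0 0 0 0 -0.1;0 0 0 0 0 0 -0.1;0 0 0 0 0 0 -0.1"

```text
t: 22.93
position: [0.487, -0.2022, 0.179]
ee_rot: [[0.78, -0.625, -0.002], [-0.625, -0.78, 0.001], [-0.002, 0.001, -1.0]]
wrist_force: [0.1, 0.3, 0.1]
grip_width: 0.0383
gripper_force: 0.0
```

```bash
python3 -c "
from geo import *
f=grab('wrist','pics/w6.png')
print(telemetry.get_state()['position'])"
```

```text
[ 0.48689018 -0.20210683  0.17877971]
```

View pics/w6.png

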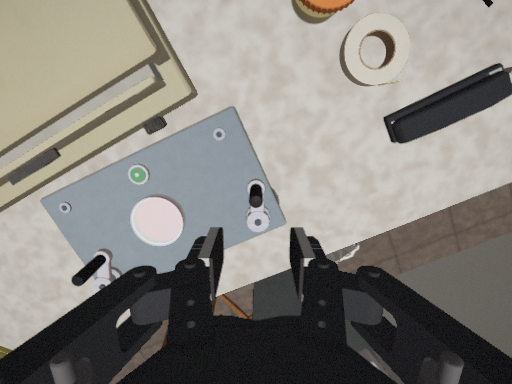

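The arm is clear, the plate and dish look undisturbed, and both cranks stand turned to the rear. I'm handing in.

```bash
python3 -c "
from h import *
print(ctrl.hand_in())"
```

```text
the job is handed in; nothing more can be done
None
```

I cranked both jacks clockwise until each foot bears on its pad, at roughly 4 to 5 N each going by the force at the crank pin, and handed the job in with the arm clear; no verdict came back.

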